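# Pop the drip tray of the scrubber holder and catch it with the other finger

### The arm

A 6-joint arm with a two-finger parallel gripper is mounted at the origin on the work surface. World frame = base frame: x ahead of the robot, y to its left, z up, the work surface at z = 0. Lengths are in m, angles in rad, forces in N, time in s.
With the tool pointing down it reaches from about 0.375 to 0.9 m from the base axis. Payload 3.1 kg.
Tool frame: the origin (TCP) lies midway between the tips of the shut fingers; the grasp point (between the pads) lies 19 mm behind it; z points along the fingers, y is the line along which they close (so a half turn about z gives the same grasp; the last joint's range is limited). The gripper opens to 87 mm and grips with 3 to 60 N. Pads are 19 mm wide; open, the fingers measure 117 mm over their backs; the gripper's body (75 mm by 190 mm) begins 51 mm behind the grasp point.
Start: joints at [1.165, 0.527, 1.433, -0, 1.181, -0.178], TCP at [0.141, 0.609, 0.223] pointing down, gripper open.
Joint ranges: [-3.08, 3.08], [-0.75, 2.2], [0.22, 2.44], [-1.43, 4.57], [0, 2.65], [-2.85, 2.85]. Speed limits (rad/s): [2.79, 2.79, 3.14, 3.14, 3.14, 3.14].

### API

Orientations are given as a unit quaternion [x, y, z, w].
In Python, from rig import get_obs, cams, job gives the robot as it stands.
- The arm moves only by the tool servo_tool, never from a script. Its argument "moves" is text: rows parted by semicolons, each of 5 numbers parted by spaces: the shift along the tool's x, y, z in m, then the turn about the tool's z in degrees, then the finger opening in m, from 0 to 0.087. In form: dx dy dz spin claw; .... A call has 1 to 10 rows; each row is the pose to reach, as a shift and turn from the pose commanded when the call began, along the tool's axes at that moment; what a row does not reach only later rows make up. A row lasts 1/12 s, in which the tool goes at most 41.7 mm and 7.16 degrees, less where a joint would pass 70% of its speed; a pose out of reach is approached as far as the arm can. A call with a gripper value outside its range is refused whole. The fingers move at their own pace and stop on an object; "grip_force" is the grip in N (left out, the last holds). Time passes only in rows, so rows that repeat a pose let the fingers close. It gives the time, the measured TCP pose, the force, the opening and the grip force at its end, in the units of the state.
- get_obs(): the state, without advancing time (a new reading comes with each control period).
- cams.camera(name): name is "side" or "top"; returns the picture (420x560x3 uint8, blue, green, red); there is no depth.
- cams.camera_model(name): a dict with "fx", "fy", "cx", "cy" (pixels), "R" (3x3) and "t" (3): a world point X has camera coordinates R X + t. Camera axes: x right, y down, z forward; pixel columns grow to the right and rows downward; lengths in m; the calibration is good to about 2 mm. A picture is of the moment at which its call begins. camera_model takes no time and is no camera call.
- job.hand_in(): hands the job in; it is judged then, once.
The state is a dict: "time": time; "q": joint angles; "joint_velocities": joint speeds; "joint_torque": joint torques, N m; "position": TCP position; "tool_rot": TCP orientation; "ft_force": force on the tool from outside, world axes, zero at the start; "moment": the same for the moment, N m; "grip_width": finger opening in m; "grip_force": force on a finger pad.
Only numpy, scipy, OpenCV 4.12 (cv2) and the standard library are available. Lean on these libraries where they do the work, as an engineer would, in place of code of your own. Each camera call takes 0.05 s, during which the arm holds its last target. There are 200 camera calls.

### The job

Press the thumb pad of the spring catch on the steel scrubber holder with one fingertip so that the drip tray springs out, and stop the tray's front with the other finger when it is two or three centimetres out, before it slides away. Only touch and press: do not grasp, lift or carry anything, and leave the things standing around where they are. Finish while still holding the tray back with that finger, the tray level in its holder and at rest.

Things in the scene. Friction and masses are not known exactly. Their poses are not given: they have to be found in the camera images.
- holder: Steel scrubber holder fixed on the tiles: open box 168 long (its x), 116 wide, walls 58 high, 3 thick (mm). Origin: centre of its underside, z up. Its front (own -x) is closed only by the drip tray's upright front. A slatted deck (top z 38) covers the tray; a wire rail across x = 0 (58 high) parts the rear bay from the front bay (x -72 to -2, 110 wide inside) that holds the catch.
- catch_pad (a point): Centre of the top of the catch's thumb pad, a level dark steel plate 28 (holder x) by 30 (y) mm at holder (-34, 0, 50) mm, 50 mm behind the outer face of the tray's front. Pressed straight down, the tray is let go after some 6 mm, the stop is at 9 mm; it begins to yield at about 3 N and takes 7 to 10 N until release. Going down it drifts 3 mm towards the front.
- catch (a joint): Tilt of the catch (rad): 0 at rest with its hook over the tray's front edge, grows as the pad goes down and the hook rises; tray free at about 0.24, stop at 0.34; springs back when let go.
- catch_hook (a point): Foot of the catch's hook, at holder (-86, 0, 60) mm, in front of the tray's front plate. The catch is a steel rocker on a cross pin at holder (-60, 0, 60) mm; its arm, 24 mm wide, runs over the front plate, top at z 72 mm, some 10 mm higher when pressed. Nothing else stands within 80 mm before the tray's front.
- tray: Loose steel drip tray, 0.3 kg, a drawer under the deck: pan 138 x 104 x 24 mm, upright front plate 4 thick, 116 wide, 60 high. Origin: centre of its underside, axes as the holder's; shut at holder (-12, 0, 6) mm. A spring (3 N shut, 2 N at 40 mm out) drives it along the holder's -x at 0.1 to 0.2 m/s once unhooked, 60 mm in some 0.6 s: a finger must already wait in its way; over 60 mm out is lost.
- tray_lip (a point): Middle of the top edge of the tray's front plate, on its outer face, 66 mm above the tiles. Shut it is at holder x = -84 mm; the tray is out by as much as this has moved along the holder's -x. Well caught: 8 to 50 mm out.
- palm_brush: Bystander: round palm brush with a wooden knob, 64 mm across, 46 mm high, on the deck in the holder's rear bay. Origin: centre of its underside.
- bowl: Bystander: empty blue plastic bowl, 156 mm across, 62 mm high. Origin: centre of its underside.
- jug: Bystander: white ceramic jug, 108 mm across, 170 mm high, side handle reaching 86 mm from the axis along its own x. Origin: centre of its underside.
- rolling_pin: Bystander: short wooden rolling pin lying along its own x, 250 mm long, 46 mm thick. Origin: on the tiles under its middle.
- clip: Bystander: white plastic drying-rack clip lying flat, a 130 mm bar with three pegs and a hook, about 11 mm high. Origin: under the middle of the bar.
Things that resemble listed ones, but are neither listed nor needed, are in the scene too. What is shaped like the holder but orange or yellow is not meant.

How it is judged:
By the outcome, as a careful person would: the job done as asked, in the order asked, and still so for the second after the job is handed in, while the arm keeps its last pose, push and grip.
It also fails if it takes over 35 s, if anything falls off the work surface, if the arm or the gripper's body presses on something with over 40 N, if the wrist force passes 120 N, or if a joint passes its speed limit or range.

## Working session

There is one attempt and no reset: what is moved stays moved. The work goes in short steps, Python scripts to look and compute and a tool call to move; the robot and the scene stay as the last step left them, time stands still between calls to the robot, and variables do not carry over. Pictures are saved under pics/ and viewed, at most 10 in all, crops included, and the job is handed in when it is done.

Besides the shell and the picture viewer there is one more tool, called after ">>>" as name(argument=value, ...), one argument or row to a line, values as JSON. servo_tool: Moves the arm, as the interface text tells. Its arguments: {"type":"object","properties":{"moves":{"type":"string"},"grip_force":{"type":"number"}},"required":["moves"]}

```bash
mkdir -p pics; ls
python3 - <<'E'
from rig import get_obs,cams
import cv2
o=get_obs();print(o)
for n in("side","top"):
    cv2.imwrite(f"pics/{n}0.png",cams.camera(n));print(n,cams.camera_model(n))
E
```

```text
pics
{'time': 0.0, 'q': array([ 1.16448812e+00,  5.28470573e-01,  1.43390432e+00, -1.95782760e-05,
        1.18135294e+00, -1.78483605e-01]), 'joint_velocities': array([-0.00126396, -0.0003857 , -0.0010857 , -0.00097097,  0.00039358,
       -0.00126031]), 'joint_torque': array([ 1.04007500e-03, -4.40048504e+01, -1.76588416e+01,  6.33240142e-02,
        5.81604440e-02, -1.65644879e-04]), 'position': array([0.14083819, 0.60818275, 0.22156826]), 'tool_rot': array([ 1.13662341e-01,  9.93518864e-01, -1.02488324e-03, -2.99060971e-04]), 'ft_force': array([ 0.33403112, -0.01091225, -0.26450682]), 'moment': array([-0.01250614, -0.01361595, -0.046973  ]), 'grip_force': 0.0, 'grip_width': 0.08721013075275923}
side {'fx': 443.14169484601956, 'fy': 443.14169484601956, 'cx': 279.9589524309159, 'cy': 207.1863567654597, 'R': array([[ 0.82756529, -0.56136431,  0.00240803],
       [-0.41417981, -0.61346966, -0.6723913 ],
       [ 0.37893373,  0.55545035, -0.74019196]]), 't': array([-0.48084193,  0.29157488,  0.91490944])}
top {'fx': 434.5217386954623, 'fy': 434.5217386954623, 'cx': 278.36763704026845, 'cy': 217.72348464637264, 'R': array([[-0.01232352, -0.99984575,  0.01251454],
       [-0.99824868,  0.01157772, -0.0580132 ],
       [ 0.05785936, -0.01320755, -0.99823737]]), 't': array([0.02334307, 0.57379302, 1.07895745])}
```

View pics/top0.png

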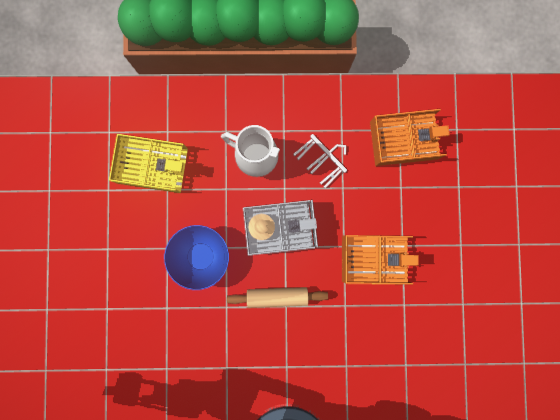

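View pics/side0.png

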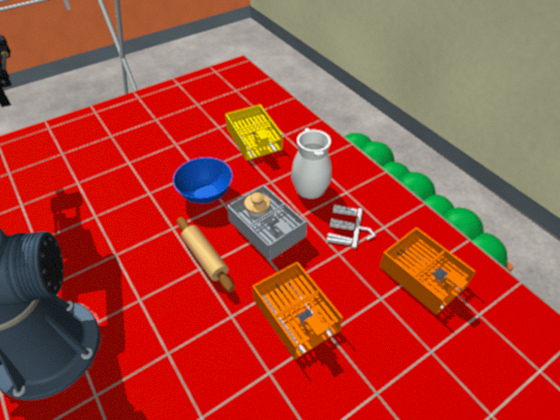

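The grey holder is at top (280,228) and side (267,222). Its look-alikes are the yellow one at top (150,163) and the orange ones at top (408,137) and (380,260). The steel one with the brush is the target, and its front points right in the top view (world -y). I'll check it in a close crop.

Run:
```python
import cv2,numpy as np
a=cv2.imread("pics/top0.png")[190:265,235:330];b=cv2.imread("pics/side0.png")[175:265,220:315]
f=lambda i:cv2.resize(i,(400,int(400*i.shape[0]/i.shape[1])),interpolation=cv2.INTER_CUBIC)
a,b=f(a),f(b);c=np.zeros((400,800,3),np.uint8);c[:a.shape[0],:400]=a;c[:b.shape[0],400:]=b
cv2.imwrite("pics/crop0.png",c)
```

```text
(no output)
```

View pics/crop0.png

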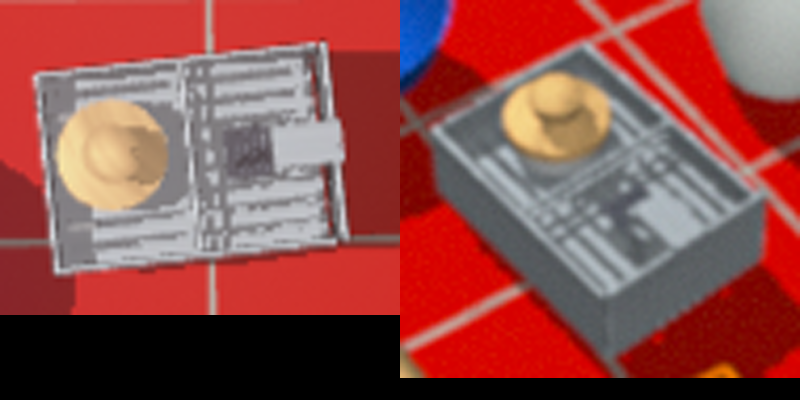

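```bash
cat > h.py <<'E'
import numpy as np,cv2
from rig import get_obs,cams
M={n:cams.camera_model(n) for n in("side","top")}
def ray(n,p):
    m=M[n];d=m["R"].T@np.array([(p[0]-m["cx"])/m["fx"],(p[1]-m["cy"])/m["fy"],1]);return -m["R"].T@m["t"],d/np.linalg.norm(d)
def onz(n,p,z): c,d=ray(n,p);return c+d*(z-c[2])/d[2]
def tri(pt,ps):
    A=[];b=[]
    for n,p in(("top",pt),("side",ps)):
        c,d=ray(n,p);P=np.eye(3)-np.outer(d,d);A.append(P);b.append(P@c)
    return np.linalg.solve(sum(A),sum(b))
def proj(n,X):
    m=M[n];c=m["R"]@np.asarray(X)+m["t"];return np.array([m["fx"]*c[0]/c[2]+m["cx"],m["fy"]*c[1]/c[2]+m["cy"]])
E
python3 - <<'E'
from h import *
np.set_printoptions(precision=4,suppress=True)
t=lambda x,y:(235+x/4.21,190+y/4.21)
s=lambda x,y:(220+(x-400)/4.21,175+y/4.21)
for n,a,b,z in[("RL+x",(36,75),(585,45),.058),("R-x",(55,272),(435,130),.058),("F+x",(325,43),(765,198),.06),("F-x",(347,240),(607,297),.06),("pad",(249,150),(628,225),.05)]:
    print(n,tri(t(*a),s(*b)),onz("top",t(*a),z),onz("side",s(*b),z))
E
```

```text
RL+x [0.5976 0.1008 0.0568] [0.5967 0.1012 0.058 ] [0.5978 0.0993 0.058 ]
R-x [0.4847 0.0906 0.0572] [0.4834 0.0912 0.058 ] [0.4856 0.0892 0.058 ]
F+x [ 0.6133 -0.0657  0.0626] [ 0.6132 -0.0656  0.06  ] [ 0.6152 -0.0641  0.06  ]
F-x [ 0.4996 -0.0759  0.0645] [ 0.4996 -0.0764  0.06  ] [ 0.5014 -0.0729  0.06  ]
pad [ 0.5514 -0.0212  0.0362] [ 0.5523 -0.0214  0.05  ] [ 0.5436 -0.03    0.05  ]
```

The crop shows grey steel walls, a dark pad at top (294,226) and a light arm over the front at right, so this is the right holder. The corners give 167 mm length, heights of 57–64 mm and pad (0.552,-0.022), all in line with the text. The front direction is (0.093,-0.996). The TCP goes to (0.555,-0.058) with the finger line along the holder's x.

>>> servo_tool(
  moves="-0.0375 -0.0375 0 -2 0.07;-0.065 -0.065 0 -4 0.07;-0.092 -0.092 0 -6 0.07;-0.12 -0.12 0 -8 0.07;-0.147 -0.147 0 -10 0.07;-0.175 -0.175 0 -12 0.07;-0.202 -0.202 0 -14 0.07;-0.23 -0.23 0 -16 0.07;-0.257 -0.257 0 -18 0.07;-0.285 -0.285 0 -18.4 0.07",
  grip_force=40,
)

```text
time: 0.93
position: [0.3547, 0.2652, 0.2224]
tool_rot: [-0.047, 0.999, -0.0, -0.0]
ft_force: [-0.2, 0.2, -0.2]
grip_width: 0.07
grip_force: 0.0
```

>>> servo_tool(
  moves="-0.017 -0.034 0 0 0.07;-0.034 -0.068 0 0 0.07;-0.051 -0.102 0 0 0.07;-0.068 -0.137 0 0 0.07;-0.085 -0.171 0 0 0.07;-0.102 -0.205 0 0 0.07;-0.119 -0.239 0.01 0 0.07;-0.136 -0.273 0.03 0 0.07;-0.153 -0.307 0.05 0 0.07;-0.169 -0.341 0.07 0 0.07",
)

```text
time: 1.77
position: [0.5536, -0.0561, 0.1533]
tool_rot: [-0.046, 0.999, 0.0, 0.0]
ft_force: [0.7, 0.1, 0.7]
grip_width: 0.0703
grip_force: 0.0
```

>>> servo_tool(
  moves="0 0 0 0 0.07;0 0 0 0 0.07;0 0 0 0 0.07",
)

```text
time: 2.02
position: [0.5519, -0.0539, 0.1536]
tool_rot: [-0.046, 0.999, 0.001, -0.001]
ft_force: [0.0, -0.5, 1.0]
grip_width: 0.07
grip_force: 0.0
```

Run:
```python
from h import *
o=get_obs();print(o["position"],o["tool_rot"],o["grip_width"],o["ft_force"],o["time"])
f=np.array([.0926,-.9957,0]);p=o["position"]
a=cams.camera("top");b=cams.camera("side")
for k in(-1,1):
    X=p+k*.0425*f;print(proj("top",X),proj("side",X))
f1=lambda i:cv2.resize(i,(400,400),interpolation=cv2.INTER_CUBIC)
cv2.imwrite("pics/c1.png",np.hstack([f1(a[160:280,225:345]),f1(b[130:280,200:350])]))
```

```text
[ 0.55190332 -0.05390634  0.15362985] [-4.63268367e-02  9.98925530e-01  5.84621544e-04 -1.12597247e-03] 0.07002282801498459 [ 0.01071277 -0.49447408  1.00805039] 2.0167
[292.02793065 225.77356817] [270.90198443 193.2289209 ]
[330.30225805 221.75641202] [295.46631084 215.08792286]
```

View pics/c1.png

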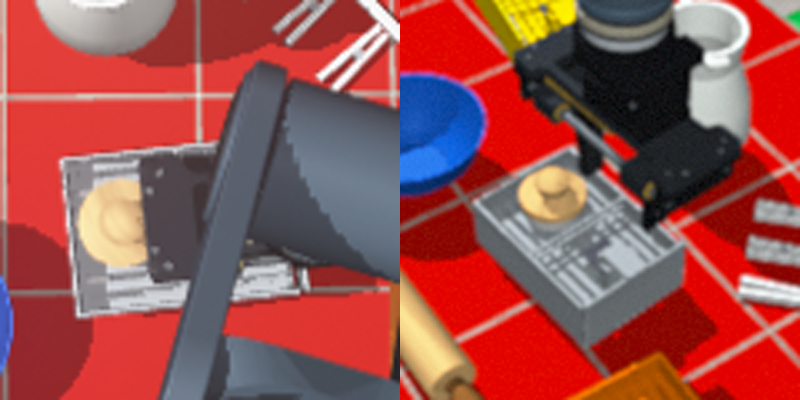

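The side view shows the fingertips at about (270,194) and (294,214), within 2 px of the prediction. Pad finger and front finger are aligned along the holder, and I'll correct by about 5 mm while descending.

>>> servo_tool(
  moves="-0.003 -0.005 0.02 0 0.07;-0.003 -0.005 0.04 0 0.07;-0.003 -0.005 0.06 0 0.07;-0.003 -0.005 0.075 0 0.07;-0.003 -0.005 0.085 0 0.07;-0.003 -0.005 0.09 0 0.07;-0.003 -0.005 0.09 0 0.07;-0.003 -0.005 0.09 0 0.07;-0.003 -0.005 0.09 0 0.07",
)

```text
time: 2.87
position: [0.5571, -0.0589, 0.0652]
tool_rot: [-0.047, 0.999, -0.0, 0.001]
ft_force: [0.0, -0.1, 0.4]
grip_width: 0.07
grip_force: 0.0
```

Run:
```python
from h import *
o=get_obs();p=o["position"];print(p,o["ft_force"],o["time"])
f=np.array([.0926,-.9957,0])
print("holder x",-(p-[.5488,.0123,0])@f, "lat",(p-[.5488,.0123,0])@[.9957,.0926,0])
b=cams.camera("side")
cv2.imwrite("pics/c2.png",cv2.resize(b[150:270,210:330],(600,600),interpolation=cv2.INTER_CUBIC))
```

```text
[ 0.55706038 -0.05894562  0.06523758] [ 0.00833207 -0.1199712   0.41257362] 2.8667
holder x -0.07170417259187635 lat 0.0016275139096119022
```

View pics/c2.png

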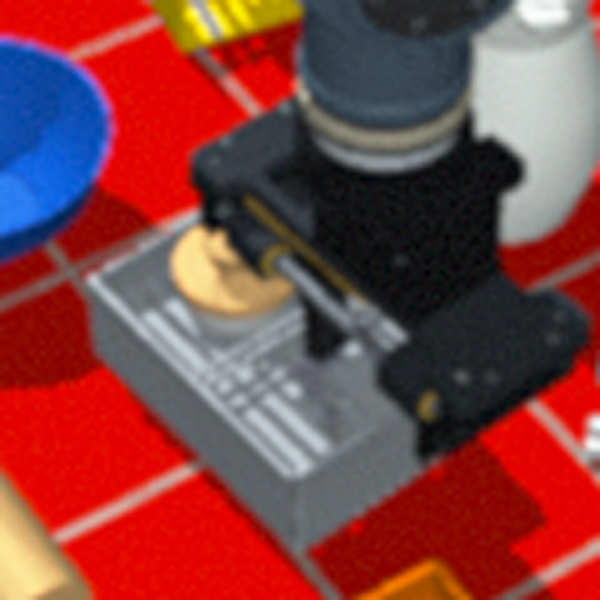

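Fingertips straddle the hook arm: one is over the pad and the other is 22 mm before the tray's front. Now pressing.

>>> servo_tool(
  moves="0.001 0 0.008 0 0.07;0.001 0 0.013 0 0.07;0.001 0 0.016 0 0.07;0.001 0 0.018 0 0.07;0.001 0 0.018 0 0.07;0.001 0 0.018 0 0.07",
)

```text
time: 3.42
position: [0.5557, -0.0598, 0.0463]
tool_rot: [-0.047, 0.999, -0.0, 0.0]
ft_force: [-0.0, -2.7, 3.9]
grip_width: 0.07
grip_force: 1.6
```

>>> servo_tool(
  moves="0 0 0.001 0 0.07;0 0 0.002 0 0.07;0 0 0.003 0 0.07;0 0 0.004 0 0.07;0 0 0.004 0 0.07;0 0 0.004 0 0.07;0 0 0.004 0 0.07",
)

```text
time: 4.0
position: [0.5561, -0.0598, 0.0427]
tool_rot: [-0.047, 0.999, -0.001, 0.001]
ft_force: [-0.9, -2.7, 5.8]
grip_width: 0.0701
grip_force: 3.4
```

Run:
```python
from h import *
o=get_obs();p=o["position"];print(p,o["ft_force"],o["moment"],o["time"],o["grip_force"],o["grip_width"])
b=cams.camera("side");a=cams.camera("top")
cv2.imwrite("pics/c3.png",np.hstack([cv2.resize(i,(400,400),interpolation=cv2.INTER_CUBIC) for i in(b[180:260,235:315],a[190:270,245:325])]))
```

```text
[ 0.55614277 -0.0598159   0.04269905] [-0.85650587 -2.65607261  5.81925148] [-0.35299598  0.11517947  0.05689014] 4.0 3.3978445641696453 0.07007004379531075
```

View pics/c3.png

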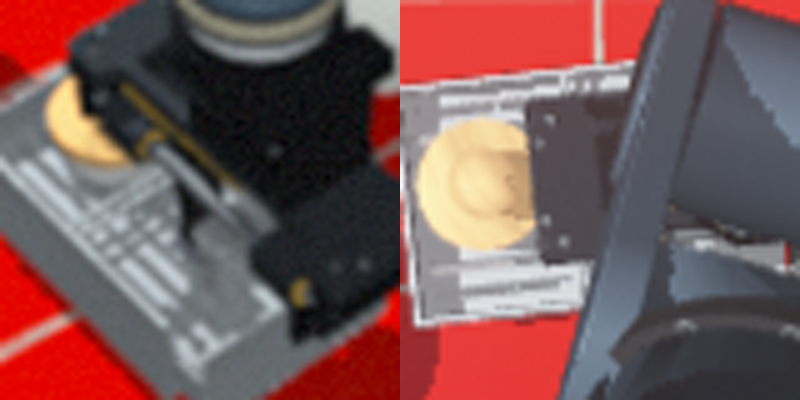

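The tray front appears moved out: side crop shows a gap near (200,350) behind the front plate. I'll measure how far.

Run:
```python
from h import *
f=np.array([.0926,-.9957,0]);l=np.array([-.9957,-.0926,0]);c=np.array([.5488,.0123,0])
b=cams.camera("side");x0,y0,s=245,220,8
i=cv2.resize(b[y0:y0+70,x0:x0+90],None,fx=s,fy=s,interpolation=cv2.INTER_CUBIC)
for d,col in((0,(255,0,0)),(.01,(255,255,0)),(.02,(0,255,0)),(.03,(0,255,255))):
    q=(proj("side",c+f*(.084+d)+l*.058+[0,0,.066])-[x0,y0]+.5)*s
    cv2.circle(i,tuple(int(v) for v in q),4,col,-1)
cv2.imwrite("pics/c4.png",i)
```

```text
(no output)
```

View pics/c4.png

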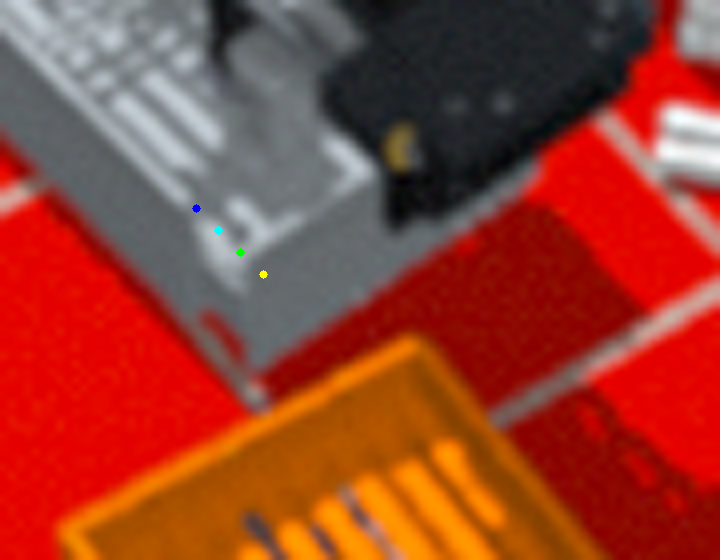

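The tray corner is at the 20 mm (green) mark, just past it. So the tray is about 22 mm out, resting on the finger with 2.7 N. I'll settle briefly, then hand in.

>>> servo_tool(
  moves="0 0 0 0 0.07;0 0 0 0 0.07;0 0 0 0 0.07;0 0 0 0 0.07;0 0 0 0 0.07;0 0 0 0 0.07",
)

```text
time: 4.65
position: [0.5562, -0.0598, 0.0427]
tool_rot: [-0.047, 0.999, -0.001, 0.001]
ft_force: [-0.9, -2.5, 4.9]
grip_width: 0.0702
grip_force: 3.4
```

```bash
python3 -c "
from rig import get_obs,job
o=get_obs();print(o['position'],o['ft_force'],o['time']);print(job.hand_in())"
```

```text
[ 0.55615976 -0.05984312  0.04269803] [-0.94741453 -2.46301593  4.92075362] 4.65
the job is handed in; nothing more can be done
None
```

I pressed the catch and the tray sprang out about 22 mm; the front finger stopped it there and was still holding it back at about 2.5 N, at rest, when I handed the job in at 4.65 s.

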